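# Change over the slide reader

## Task

Change samples at the small white reader: stand the sample jar upright in its open drawer, let go of it and slide the drawer fully shut. Then pinch the two side catches of the slide cassette on top of the reader together, lift the cassette upright out of its bay and finish while still holding it by its squeezed catches, with its underside about 10 cm above where it sat. Do not disturb the timer or the roll of labels.

Things in the scene. Friction and masses are not known exactly. Their poses are not given: they have to be found in the camera images.
- reader: White bench reader, fixed, housing 170 (x) x 140 (y) x 100 mm high, hollow, open at its front (its own -x, facing the robot's left, about world +y). Origin: centre of its underside; x points from front to rear, z up. Front face 85 mm before the origin. On its deck a grey open-topped bay, 91 x 64 mm outside, walls 35 mm high (up to 135 mm above the bench), centred 25 mm behind the origin.
- bay (a point): Centre of the bay's floor, on the reader's deck, 100 mm above the bench: where the underside of the cassette sits. Axes as the reader's.
- drawer (a joint): Drawer of the reader, in m: 0 = fully shut, grows as it slides out to the reader's front (-x of the reader), at most 0.112; starts 0.100 to 0.108 open. It stays where it is left; about 2 N move it, and at 0 it meets a hard stop.
- tray (a point): Centre of the drawer's inner floor, 33 mm above the bench, moves with the drawer; axes as the reader's. Tray inside 105 mm (x) by 116 mm (y), walls only 8 mm high at sides and rear; the front panel, 138 mm wide, rises to 95 mm above the bench, its outer face 61 mm before this point. Shut, the drawer has 59 mm of height above its floor.
- drawer_lip (a point): Middle of the front edge of the grey finger lip of the drawer, 69 mm in front of the tray's centre (8 mm before the front panel's outer face) and 85 mm above the bench; lip 60 mm wide, 7 mm high. Push here, or on the panel, toward the reader's +x to shut the drawer.
- jar: Sample jar with white screw lid, 42 mm in diameter, 52 mm high, about 80 g, standing loose on the bench at the robot's front left, right of the keyboard. Origin: centre of its underside; z up. The lid is its widest part and takes up the top 13 mm or so.
- cassette: Grey slide cassette with grey side catches, 74 (x) x 47 (y) x 75 mm high, about 0.25 kg, loose but latched in the bay (play 1.5 mm a side in y, 2.5 in x). Origin: centre of its underside; axes as the reader's while seated. Barbs on its two catches sit in windows under the bay's side walls and block lifting until both catches are pressed in at least 5 mm.
- catch_left (a joint): Travel of the catch on the cassette's +y side, in m: 0 = out (latched), 0.006 = fully pressed in toward the cassette's middle (hard stop). Spring: 4 N to start, 11 N fully in.
- catch_right (a joint): The same for the catch on the cassette's -y side.
- catch_left_pad (a point): Centre of the left catch's ribbed thumb pad, outer face: 30 mm to the cassette's +y side (24 pressed), 57 mm above its underside (157 above the bench when seated). Pad 24 mm wide (x), 30 mm high; its lower edge is 7 mm above the bay's walls. Across both pads 60 mm free, 48 mm pressed. A grip of 25 to 40 N presses both fully and carries the cassette.
- catch_right_pad (a point): The same point of the right catch, on the cassette's -y side.
- timer: Bystander: white lab timer, 62x66x18 mm, lying on the bench between the jar and the reader; origin centre of its underside.
- label_roll: Bystander: roll of white labels, 60 mm in diameter, 33 mm high, on the bench to the right of the reader; origin centre of its underside.
Mind the look-alikes: they are no part of the job. What is shaped like the jar but blue or pink is not meant.

How it is judged (in metres and radians):
On the way, in this order (a step that is already met when the one before it is completed fails the run):
1. the jar stands upright in the open drawer, let go (x of jar in the frame of tray between -0.035 and 0.035 m and y of jar in the frame of tray between -0.04 and 0.04 m and z of jar in the frame of tray between -0.004 and 0.005 m and angle between jar's own z axis and vertical below 0.08 rad and value of joint drawer above 0.03 m and contact force between jar and the fingers below 0.05 N and z of cassette in the frame of bay below 0.005 m), for 0.2 s.
2. the drawer is shut with the jar inside, the cassette still in its bay (x of jar in the frame of tray between -0.035 and 0.035 m and y of jar in the frame of tray between -0.04 and 0.04 m and z of jar in the frame of tray between -0.004 and 0.005 m and angle between jar's own z axis and vertical below 0.08 rad and value of joint drawer below 0.004 m and z of cassette in the frame of bay below 0.005 m), for 0.2 s.
At the end, for the whole second after the job is handed in: The drawer is shut (within 4 mm) with the jar upright on its floor; the cassette is held still by the fingers with both catches pressed in (over 4.5 of 6 mm), upright within 0.2 rad, its underside 60 to 160 mm above the bay's floor, touching nothing of the reader (x of jar in the frame of tray between -0.035 and 0.035 m and y of jar in the frame of tray between -0.04 and 0.04 m and z of jar in the frame of tray between -0.004 and 0.005 m and angle between jar's own z axis and vertical below 0.08 rad and value of joint drawer below 0.004 m and value of joint each of catch_left, catch_right above 0.0045 m and z of cassette in the frame of bay between 0.06 and 0.16 m and angle between cassette's own z axis and vertical below 0.2 rad and contact force between cassette and the fingers above 5 N and contact force between cassette and reader below 0.05 N and linear speed of cassette below 0.03 m/s); the arm keeps its last pose, push and grip.
It fails at once if the timer is shoved more than 3 cm (distance of timer from where it was at the start of the episode above 0.03 m).
It fails at once if the label roll is shoved more than 3 cm (distance of label_roll from where it was at the start of the episode above 0.03 m).
It also fails if it takes over 72 s, if anything falls off the work surface, if the arm or the gripper's body presses on something with over 40 N, if the wrist force passes 120 N, or if a joint passes its speed limit or range.

## Robot

A 6-joint arm with a two-finger parallel gripper is mounted at the origin on a cart in front of the work surface, level with it; the furniture and walls round the work are solid. World frame = base frame: x ahead of the robot, y to its left, z up, the work surface at z = 0. Lengths are in mm, angles in rad, forces in N, time in s.
With the tool pointing down it reaches from about 350 to 775 mm from the base axis. Payload 7.3 kg.
Tool frame: the origin (TCP) lies midway between the tips of the shut fingers; the grasp point (between the pads) lies 19 mm behind it; z points along the fingers, y is the line along which they close (so a half turn about z gives the same grasp; the last joint's range is limited). The gripper opens to 92 mm and grips with 3 to 60 N. Pads are 19 mm wide; open, the fingers measure 130 mm over their backs; the gripper's body (75 mm by 190 mm) begins 47 mm behind the grasp point.
Start: joints at [1.014, 0.342, 1.524, -0, 1.275, -0.146], TCP at [209.643, 481.347, 226.741] pointing down, gripper open.
Joint ranges: [-2.53, 2.53], [-0.77, 2.02], [0.04, 2.7], [-1, 4.14], [0.28, 2.66], [-3.11, 3.11]. Speed limits (rad/s): [2.57, 2.57, 3.14, 3.14, 3.14, 3.14].

## Interface

Orientations are given as [roll, pitch, yaw] about the fixed x, y, z axes, in that order (R = Rz(yaw) Ry(pitch) Rx(roll)).
In Python, from plant import monitor, optics, workorder gives the robot as it stands. The module is installed in compiled form; this text tells all that it offers.
- The arm moves only by the tool servo_tool, never from a script. Its arguments are lists of equal length, an entry for each row: "linear": the shift along the tool's x, y, z as a fraction of full scale, a list of three; "spin": the turn about the tool's z as a fraction of full scale. In form: {"linear": [[dx, dy, dz], ...], "spin": [spin, ...]}. A call has exactly 8 rows; each row shifts and turns the commanded pose from where the row before left it, along the tool's axes as they then stand; what a row does not reach is not made up. Full scale, the value 1, is 200 mm for a shift and 90 degrees for a turn. A row lasts 1/8 s, in which the tool goes at most 62.5 mm and 10.7 degrees, less where a joint would pass 70% of its speed; a pose out of reach is approached as far as the arm can. A call with a number of a shift or a turn outside -1 to 1 is refused whole. A call with a gripper value outside its range is refused whole. "hand" is the opening, from -1 (shut) to 1 (fully open), set as the call begins (left out, the last holds). The fingers move at their own pace and stop on an object; the grip force is fixed at half the most. Time passes only in rows, so rows that do not move let the fingers close, or fill a call up. It gives the time, the measured TCP pose, the force, the opening and the grip force at its end, in the units of the state.
- monitor.get_obs(): the state, without advancing time (a new reading comes with each control period).
- optics.capture(name): name is "scene" or "top" or "wrist"; returns a dict with "frame" (480x640x3 uint8, blue, green, red), "K" (3x3 intrinsics, pixels), "world_to_cam" (4x4, takes a point from world to camera coordinates). Camera axes: x right, y down, z forward; pixel columns grow to the right and rows downward; lengths in mm; the calibration is good to about 2 mm. A picture is of the moment at which its call begins. There is no depth.
- workorder.close_job(): hands the job in; it is judged then, once.
The state is a dict: "time": time; "joint_positions": joint angles; "dq": joint speeds; "tau": joint torques, N m; "tool_pos": TCP position; "tcp_rot": TCP orientation; "contact_force": force on the tool from outside, world axes, zero at the start; "moment": the same for the moment, N m; "grip_width": finger opening in mm; "finger_force": force on a finger pad.
Only numpy, scipy, OpenCV 4.12 (cv2) and the standard library are available. Lean on these libraries where they do the work, as an engineer would, in place of code of your own. Each camera call takes 0.05 s, during which the arm holds its last target. There are 200 camera calls.

## Working session

There is one attempt and no reset: what is moved stays moved. The work goes in short steps, Python scripts to look and compute and a tool call to move; the robot and the scene stay as the last step left them, time stands still between calls to the robot, and variables do not carry over. Pictures are saved under pics/ and viewed, at most 10 in all, crops included, and the job is handed in when it is done.

Besides the shell and the picture viewer there is one more tool, called as name(argument=value, ...), one argument or row to a line, values as JSON. servo_tool: Moves the arm, as the interface text tells. Shift numbers are shares of 200 mm and turn numbers shares of 90 degrees, none past 1 either way. Its arguments: {"type":"object","properties":{"linear":{"type":"array","items":{"type":"array","items":{"type":"number","minimum":-1,"maximum":1}}},"spin":{"type":"array","items":{"type":"number","minimum":-1,"maximum":1}},"hand":{"type":"number"}},"required":["linear","spin"]}

```bash
mkdir -p pics
python3 - <<'E'
from plant import monitor, optics
import cv2,numpy as np,pickle
d={}
for n in("scene","top"):
    d[n]=optics.capture(n); cv2.imwrite(f"pics/{n}0.png",d[n]["frame"])
    print(n,d[n]["K"].round(1).tolist(),d[n]["world_to_cam"].round(3).tolist())
pickle.dump(d,open("d0.pkl","wb"))
print(monitor.get_obs())
E
```

```text
scene [[457.4, 0.0, 319.6], [0.0, 457.4, 240.3], [0.0, 0.0, 1.0]] [[0.504, -0.864, -0.012, -248.151], [-0.658, -0.375, -0.653, 427.606], [0.56, 0.337, -0.757, 767.549], [0.0, 0.0, 0.0, 1.0]]
top [[438.8, 0.0, 324.2], [0.0, 438.8, 242.6], [0.0, 0.0, 1.0]] [[-0.031, -0.999, 0.015, 29.425], [-0.993, 0.029, -0.115, 508.917], [0.114, -0.019, -0.993, 911.023], [0.0, 0.0, 0.0, 1.0]]
{'time': 0.1, 'joint_positions': array([ 1.01398721e+00,  3.42686224e-01,  1.52490549e+00, -3.25121619e-05,
        1.27540801e+00, -1.45975200e-01]), 'dq': array([ 6.36755775e-04,  8.69448575e-04, -2.27486736e-03,  1.83766915e-04,
        1.07947054e-03,  9.33157475e-06]), 'tau': array([ 7.83170217e-04, -4.32006848e+01, -2.44694746e+01,  7.17415893e-02,
        5.27692284e-02, -4.51823053e-05]), 'tool_pos': array([209.45597002, 481.01510126, 226.10282708]), 'tcp_rot': array([-3.14019602e+00, -1.73909350e-04,  2.73076811e+00]), 'contact_force': array([ 0.31012338, -0.75389958,  0.49421648]), 'moment': array([ 0.03090138,  0.05048068, -0.03538648]), 'finger_force': 0.0, 'grip_width': 92.0681376051324}
```

View pics/top0.png

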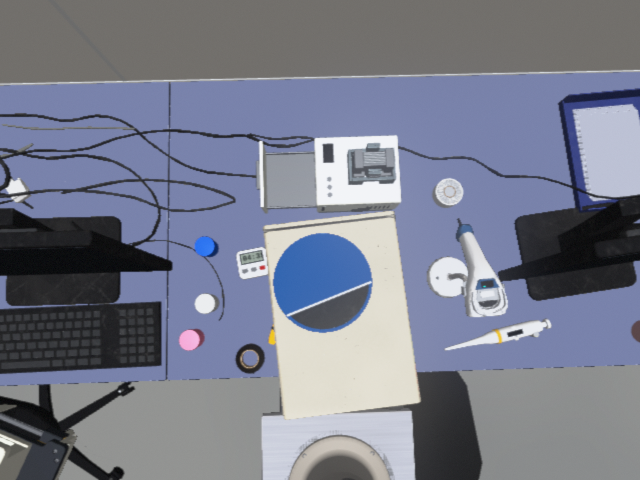

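View pics/scene0.png

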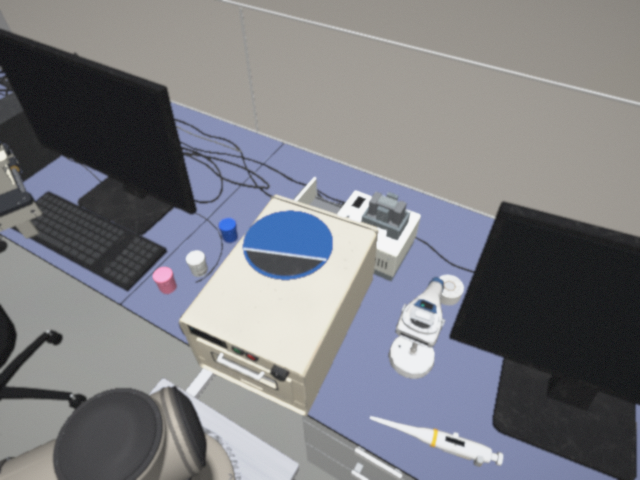

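Top view: white jar at (205,303), blue and pink look-alikes at (205,246) and (190,340), timer (252,262), reader deck around (357,172) with the cassette at (371,163), tray (289,180), label roll (448,192). A tall beige box stands between the robot and the reader. The scene view shows the same layout, with the jar at (196,263) and the cassette at (385,213).

```bash
cat > h.py <<'E'
import numpy as np,cv2
def cam(d):
    W=d["world_to_cam"];R=W[:3,:3];return d["K"],R,-R.T@W[:3,3]
def ray(d,p):
    K,R,c=cam(d);v=R.T@np.linalg.solve(K,[p[0],p[1],1.]);return c,v/np.linalg.norm(v)
def onz(d,p,z):
    c,v=ray(d,p);return (c+v*(z-c[2])/v[2]).round(1)
def tri(d1,p1,d2,p2):
    a,u=ray(d1,p1);b,v=ray(d2,p2)
    s=np.linalg.lstsq(np.c_[u,-v],b-a,rcond=None)[0];A=a+u*s[0];B=b+v*s[1]
    return ((A+B)/2).round(1),np.linalg.norm(A-B).round(1)
def proj(d,P):
    K,R,c=cam(d);q=K@(R@(np.array(P,float)-c));return (q[:2]/q[2]).round(1)
E
python3 - <<'E'
import pickle
from h import *
d=pickle.load(open("d0.pkl","rb"));t=d["top"];s=d["scene"]
print("box BR",tri(t,(391,213),s,(377,236)),"BL",tri(t,(265,223),s,(277,198)))
hsv=cv2.cvtColor(t["frame"],cv2.COLOR_BGR2HSV)
m=((hsv[...,1]<40)&(hsv[...,2]>185)).astype(np.uint8)
n,l,st,ce=cv2.connectedComponentsWithStats(m)
for i in range(1,n):
    if st[i,4]>120 and 80<ce[i,1]<380 and 170<ce[i,0]<480:
        c=cv2.findContours((l==i).astype(np.uint8),0,2)[0][0];r=cv2.minAreaRect(c)
        print(st[i],ce[i].round(1),[np.round(x,1) for x in r],[cv2.boxPoints(r).round(1).tolist()])
        print("  z52",onz(t,ce[i],52),"z100",[onz(t,p,100).tolist()[:2] for p in cv2.boxPoints(r)])
crop=cv2.resize(t["frame"][120:225,245:415],None,fx=4.5,fy=4.5,interpolation=2);cv2.imwrite("pics/c1.png",crop)
hs=cv2.cvtColor(s["frame"],cv2.COLOR_BGR2HSV)
E
```

```text
box BR (array([ 541.9, -104.8,  182. ]), np.float64(1.4)) BL (array([529.1, 122.1, 187.9]), np.float64(1.0))
[ 314  135   88   70 3744] [352.5 173. ] [array([357.3, 169.7]), array([67.6, 85.2]), np.float64(88.0)] [[[313.6000061035156, 137.5], [398.70001220703125, 134.39999389648438], [401.1000061035156, 202.0], [316.0, 205.0]]]
  z52 [654.2 -50.3  52. ] z100 [[717.2, 30.5], [719.3, -143.4], [578.8, -141.2], [577.3, 29.6]]
[259 141   5  66 257] [260.9 173.8] [array([260.8, 173.5]), array([65.1,  3.9]), np.float64(88.5)] [[[258.1000061035156, 141.0], [261.8999938964844, 141.0], [263.6000061035156, 206.0], [259.70001220703125, 206.10000610351562]]]
  z52 [657.7 144.5  52. ] z100 [[712.5, 143.4], [712.5, 135.5], [578.3, 134.1], [578.3, 141.9]]
[436 178  27  27 562] [449.  191.1] [array([449., 191.]), array([26., 26.]), np.float64(90.0)] [[[436.0, 178.0], [462.0, 178.0], [462.0, 204.0], [436.0, 204.0]]]
  z52 [ 609.4 -254.2   52. ] z100 [[626.2, -214.5], [624.8, -267.3], [571.4, -263.7], [572.8, -211.2]]
[264 211 130  18 489] [329.1 219.4] [array([328.4, 219.5]), array([  3.9, 130. ]), np
[... 1182 characters left out ...]
. ] z100 [[363.4, 92.5], [423.0, -71.2], [419.8, -72.3], [360.3, 91.4]]
[194 294  21  20 323] [204.3 303.3] [array([204.3, 303.3]), array([19.1, 19.8]), np.float64(45.0)] [[[190.5, 303.5], [204.5, 289.5], [218.0, 303.0], [204.0, 317.0]]]
  z52 [388.9 264.1  52. ] z100 [[390.0, 278.4], [416.2, 251.4], [389.3, 225.3], [363.3, 252.3]]
[445 332  54  18 326] [477.7 341.1] [array([471.1, 342.9]), array([10.9, 53.6]), np.float64(76.0)] [[[443.79998779296875, 344.1000061035156], [495.79998779296875, 331.1000061035156], [498.3999938964844, 341.6000061035156], [446.3999938964844, 354.6000061035156]]]
  z52 [ 294.9 -293.4   52. ] z100 [[297.0, -209.8], [318.5, -312.9], [298.1, -316.5], [276.8, -213.7]]
```

View pics/c1.png

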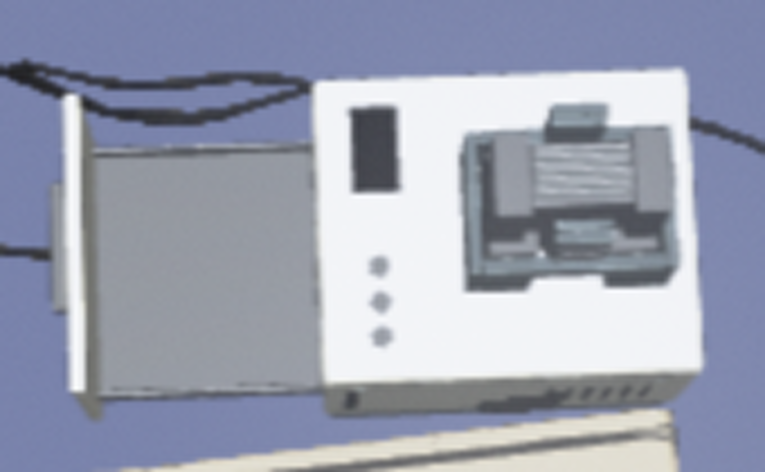

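Run:
```python
import pickle
from h import *
d=pickle.load(open("d0.pkl","rb"));t=d["top"];s=d["scene"]
hs=cv2.cvtColor(t["frame"],cv2.COLOR_BGR2HSV)
print("lid",onz(t,(204.8,303.3),52),"blue",onz(t,(205,246),52),"pink",onz(t,(190,340),52),"timer",onz(t,(252,263),18),"roll",onz(t,(449,191),33))
print("scene lid centre of (196,256)",onz(s,(196,256),52), "proj lid",proj(s,(389,264,52)))
print("monitor BR",tri(t,(171,266),s,(195,211)), "TR",tri(t,(171,266),s,(168,90)))
cr=lambda x,y:(x/4.5+245-.4,y/4.5+120-.4)
for p in [(313,83),(685,70),(702,372),(325,385)]: print("deck",onz(t,cr(*p),100))
for p in [(64,95),(78,93),(71,391),(86,391)]: print("panel",onz(t,cr(*p),95))
for p in [(52,185),(54,311)]: print("lip",onz(t,cr(*p),88))
for p in [(493,141),(633,128),(670,127),(672,208),(498,216)]: print("cass top",onz(t,cr(*p),175))
for p in [(463,135),(676,125),(680,275),(467,289)]: print("bay rim",onz(t,cr(*p),135))
for p in [(95,150),(315,143),(103,392),(322,383)]: print("tray edge",onz(t,cr(*p),41))
```

```text
lid [388.8 263.   52. ] blue [506.9 262.6  52. ] pink [315.9 292.8  52. ] timer [471.1 170.6  18. ] roll [ 614.  -260.2   33. ]
scene lid centre of (196,256) [392.7 265.8  52. ] proj lid [195.5 257.4]
monitor BR (array([463.4, 312.6, 111.2]), np.float64(0.8)) TR (array([425.2, 208.8, 468.7]), np.float64(36.4))
deck [716.   29.4 100. ]
deck [ 717.8 -139.5  100. ]
deck [ 578.3 -140.2  100. ]
deck [577.  28. 100.]
panel [715.  142.4  95. ]
panel [715.8 136.1  95. ]
panel [578.4 141.2  95. ]
panel [578.3 134.5  95. ]
lip [675.3 149.4  88. ]
lip [616.8 149.2  88. ]
cass top [662.1 -43.8 175. ]
cass top [ 666.2 -101.8  175. ]
cass top [ 666.2 -117.2  175. ]
cass top [ 631.8 -116.3  175. ]
cass top [630.3 -44.6 175. ]
bay rim [678.3 -34.7 135. ]
bay rim [ 680.4 -127.4  135. ]
bay rim [ 613.8 -125.8  135. ]
bay rim [610.1 -33.9 135. ]
tray edge [706.7 134.8  41. ]
tray edge [707.5  29.1  41. ]
tray edge [588.5 132.9  41. ]
tray edge [590.   29.1  41. ]
```

servo_tool(
  linear=[
    [0,0,0],
    [0,0,0],
    [0,0,0],
    [0,0,0],
    [0,0,0],
    [0,0,0],
    [0,0,0],
    [0,0,0],
  ],
  spin=[0.115,0.115,0.115,0.115,0.115,0.115,0.115,0.115],
  hand=1,
)

```text
time: 1.1
tool_pos: [209.5, 481.1, 226.3]
tcp_rot: [-3.141, 0.001, 1.28]
contact_force: [-0.4, 0.6, -0.0]
grip_width: 91.8
finger_force: 0.0
```

servo_tool(
  linear=[
    [0,0,0],
    [0,0,0],
    [0,0,0],
    [0,0,0],
    [0,0.1,0],
    [0,0.15,0],
    [0,0.2,0],
    [0,0.2,0],
  ],
  spin=[0.094,0.094,0.093,0.093,0,0,0,0],
)

```text
time: 2.1
tool_pos: [294.2, 379.8, 226.6]
tcp_rot: [3.141, 0.0, 0.702]
contact_force: [0.5, 1.3, -0.3]
grip_width: 91.8
finger_force: 0.0
```

servo_tool(
  linear=[
    [0,0.18,0],
    [0,0.18,0],
    [0,0.17,0],
    [0,0.13,0],
    [0,0.08,0.1],
    [0,0,0.15],
    [0,0,0],
    [0,0,0],
  ],
  spin=[0,0,0,0,0,0,0,0],
)

```text
time: 3.1
tool_pos: [388.8, 268.2, 177.6]
tcp_rot: [3.141, -0.001, 0.699]
contact_force: [1.0, -0.5, 0.0]
grip_width: 91.7
finger_force: 0.0
```

Run:
```python
from plant import monitor, optics
from h import *
d=optics.capture("wrist"); cv2.imwrite("pics/w1.png",d["frame"])
o=monitor.get_obs();print(o["tool_pos"],o["tcp_rot"])
hs=cv2.cvtColor(d["frame"],cv2.COLOR_BGR2HSV);m=((hs[...,1]<45)&(hs[...,2]>170)).astype(np.uint8)
print("expected lid",proj(d,(389,263,52)))
for c in cv2.findContours(m,0,2)[0]:
    if cv2.contourArea(c)>500:
        (u,v),r=cv2.minEnclosingCircle(c);print(u,v,r,cv2.contourArea(c),onz(d,(u,v),52))
```

```text
[388.93123789 268.47584841 177.86962222] [ 3.14108456e+00 -1.84101824e-03  6.99379265e-01]
expected lid [320.1 232.8]
318.2998046875 228.05296325683594 30.718345642089844 2734.5 [390.7 266.1  52. ]
483.0 211.5 54.23339080810547 6584.5 [470.9 188.7  52. ]
```

View pics/w1.png

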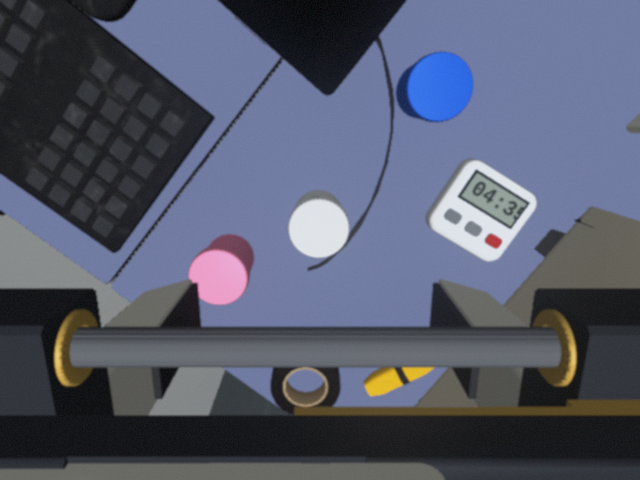

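The wrist view shows the white jar at (318,228), i.e. about (390.5,265.5), almost under the tool. The pink look-alike is at (220,275), so I'll narrow the fingers before descending.

servo_tool(
  linear=[
    [0,0.016,0.1],
    [0,0,0.16],
    [0,0,0.16],
    [0,0,0.14],
    [0,0,0.1],
    [0,0,0.06],
    [0,0,0.034],
    [0,0,0],
  ],
  spin=[0,0,0,0,0,0,0,0],
  hand=0.5,
)

```text
time: 4.15
tool_pos: [390.6, 266.1, 26.2]
tcp_rot: [3.142, -0.0, 0.699]
contact_force: [-0.3, 0.6, 0.1]
grip_width: 68.6
finger_force: 0.0
```

servo_tool(
  linear=[
    [0,0,0],
    [0,0,0],
    [0,0,0],
    [0,0,0],
    [0,0,0],
    [0,0,0],
    [0,0,0],
    [0,0,0],
  ],
  spin=[0,0,0,0,0,0,0,0],
  hand=-1,
)

```text
time: 5.15
tool_pos: [390.6, 266.1, 26.1]
tcp_rot: [3.142, -0.001, 0.698]
contact_force: [-0.6, -0.9, 5.4]
grip_width: 41.3
finger_force: 30.0
```

servo_tool(
  linear=[
    [0,0,-0.08],
    [0,0,-0.14],
    [0,0,-0.18],
    [0,0,-0.2],
    [0,0,-0.2],
    [0,0,-0.16],
    [0,0,-0.1],
    [0,0,-0.06],
  ],
  spin=[0,0,0,0,0,0,0,0],
)

```text
time: 6.15
tool_pos: [390.3, 265.9, 250.4]
tcp_rot: [3.142, -0.0, 0.698]
contact_force: [-0.2, -0.7, -0.9]
grip_width: 41.6
finger_force: 30.0
```

servo_tool(
  linear=[
    [0.03,0.1,0],
    [0.05,0.2,0],
    [0.06,0.24,0],
    [0.06,0.24,0],
    [0.06,0.24,0],
    [0.06,0.22,0],
    [0.04,0.17,0],
    [0.03,0.125,0],
  ],
  spin=[0,0,0,0,0,0,0,0],
)

```text
time: 7.15
tool_pos: [648.7, 78.3, 247.4]
tcp_rot: [-3.14, 0.003, 0.697]
contact_force: [-0.1, 0.5, -0.4]
grip_width: 41.5
finger_force: 30.0
```

servo_tool(
  linear=[
    [0,0,0],
    [0,0,0],
    [0,0,0],
    [0,0,0],
    [0,0,0],
    [0,0,0],
    [0,0,0],
    [0,0,0],
  ],
  spin=[-0.08,-0.1,-0.1,-0.1,-0.1,-0.08,0,0],
)

```text
time: 8.15
tool_pos: [647.6, 80.2, 248.9]
tcp_rot: [-3.14, 0.0, 1.575]
contact_force: [-0.6, -0.9, -0.2]
grip_width: 41.7
finger_force: 30.0
```

Run:
```python
from plant import monitor, optics
from h import *
o=monitor.get_obs();print(o["tool_pos"],o["tcp_rot"],o["joint_positions"])
d=optics.capture("wrist");s=optics.capture("scene")
cv2.imwrite("pics/w2.png",np.hstack([cv2.resize(d["frame"],(400,300)),cv2.resize(s["frame"],(400,300))]))
```

```text
[647.56555601  80.24551008 248.91398233] [-3.14022761e+00  7.39735790e-05  1.57490492e+00] [ 5.97132309e-03  5.73664901e-01  1.08884863e+00 -7.17232391e-05
  1.48044429e+00  1.86930143e-03]
```

View pics/w2.png

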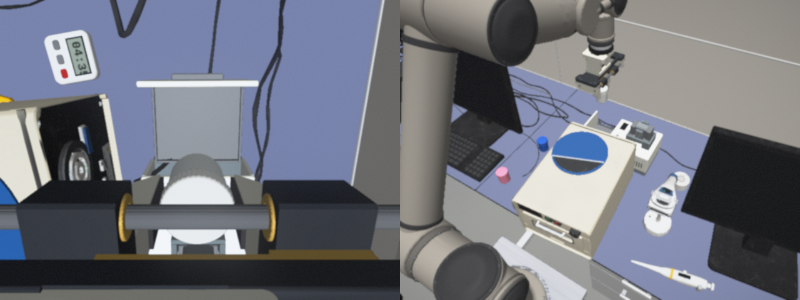

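Left half: the jar is centred over the open tray (drawer columns 152–248, jar about 198) and held upright. Right half: the arm is clear of the box. Lowering now.

servo_tool(
  linear=[
    [0,0,0.08],
    [0,0,0.16],
    [0,0,0.2],
    [0,0,0.2],
    [0,0,0.15],
    [0,0,0.08],
    [0,0,0.05],
    [0,0,0],
  ],
  spin=[0,0,0,0,0,0,0,0],
)

```text
time: 9.25
tool_pos: [647.5, 80.9, 65.8]
tcp_rot: [-3.141, -0.0, 1.578]
contact_force: [-0.2, 0.9, 0.0]
grip_width: 41.2
finger_force: 30.0
```

servo_tool(
  linear=[
    [0,0,0.01],
    [0,0,0.01],
    [0,0,0.008],
    [0,0,0.005],
    [0,0,0],
    [0,0,0],
    [0,0,0],
    [0,0,0],
  ],
  spin=[0,0,0,0,0,0,0,0],
)

```text
time: 10.25
tool_pos: [647.5, 80.9, 59.3]
tcp_rot: [3.142, -0.0, 1.578]
contact_force: [0.6, 0.1, -0.9]
grip_width: 41.6
finger_force: 30.0
```

servo_tool(
  linear=[
    [0,0,0.003],
    [0,0,0.003],
    [0,0,0],
    [0,0,0],
    [0,0,0],
    [0,0,0],
    [0,0,0],
    [0,0,0],
  ],
  spin=[0,0,0,0,0,0,0,0],
)

```text
time: 11.25
tool_pos: [647.6, 80.9, 59.1]
tcp_rot: [3.141, -0.0, 1.578]
contact_force: [-3.1, -0.1, 6.6]
grip_width: 41.3
finger_force: 30.0
```

servo_tool(
  linear=[
    [0,0,0],
    [0,0,0],
    [0,0,0],
    [0,0,0],
    [0,0,0],
    [0,0,0],
    [0,0,0],
    [0,0,0],
  ],
  spin=[0,0,0,0,0,0,0,0],
  hand=0.6,
)

```text
time: 12.25
tool_pos: [647.5, 80.9, 58.2]
tcp_rot: [3.141, -0.0, 1.578]
contact_force: [0.2, -0.0, 0.7]
grip_width: 73.7
finger_force: 0.0
```

servo_tool(
  linear=[
    [0,0,-0.03],
    [0,0,-0.08],
    [0,0,-0.12],
    [0,0,-0.12],
    [0,0,-0.1],
    [0.05,0,-0.05],
    [0.12,0,0],
    [0.12,0,0],
  ],
  spin=[0,0,0,0,0,0,0,0],
)

```text
time: 13.25
tool_pos: [646.5, 141.1, 157.4]
tcp_rot: [-3.14, -0.0, 1.578]
contact_force: [-0.2, 0.0, 0.2]
grip_width: 73.4
finger_force: 0.0
```

Run:
```python
from plant import monitor, optics
from h import *
d=optics.capture("wrist")
o=monitor.get_obs();print(o["tool_pos"],o["grip_width"])
cv2.imwrite("pics/w3.png",d["frame"]);print("jar top exp",proj(d,(647.5,81,85)))
```

```text
[646.06033121 144.46320342 157.12172727] 73.4451205135488
jar top exp [314.2 346.4]
```

View pics/w3.png

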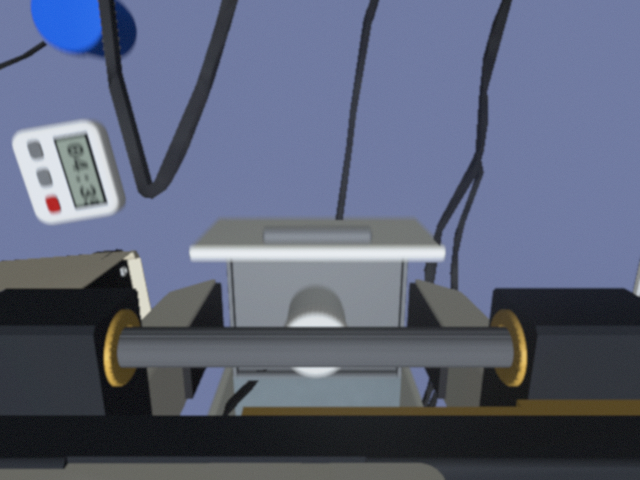

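The jar stands in the tray at (314,345), behind the panel; the lip is at (317,234). Next I close the fingers, descend in front of the lip and push.

servo_tool(
  linear=[
    [0.12,0,0],
    [0.13,0,0],
    [0,0,0],
    [0,0,0.06],
    [0,0,0.12],
    [0,0,0.14],
    [0,0,0.1],
    [0,0,0.04],
  ],
  spin=[0,0,0,0,0,0,0,0],
  hand=-1,
)

```text
time: 14.3
tool_pos: [645.8, 187.9, 63.8]
tcp_rot: [-3.138, 0.001, 1.577]
contact_force: [-0.1, -0.1, -0.1]
grip_width: 1.2
finger_force: 0.0
```

servo_tool(
  linear=[
    [-0.03,0,0],
    [-0.04,0,0],
    [-0.04,0,0],
    [-0.03,0,0],
    [-0.03,0,0],
    [-0.03,0,0],
    [-0.03,0,0],
    [-0.03,0,0],
  ],
  spin=[0,0,0,0,0,0,0,0],
)

```text
time: 15.3
tool_pos: [647.1, 136.6, 66.1]
tcp_rot: [3.141, -0.0, 1.578]
contact_force: [0.1, 2.0, 0.2]
grip_width: 0.5
finger_force: 0.8
```

servo_tool(
  linear=[
    [-0.04,0,0],
    [-0.05,0,0],
    [-0.05,0,0],
    [-0.05,0,0],
    [-0.05,0,0],
    [-0.05,0,0],
    [-0.04,0,0],
    [-0.03,0,0],
  ],
  spin=[0,0,0,0,0,0,0,0],
)

```text
time: 16.3
tool_pos: [647.6, 64.4, 66.0]
tcp_rot: [-3.141, -0.0, 1.578]
contact_force: [1.4, 1.7, -0.4]
grip_width: 0.3
finger_force: 0.8
```

servo_tool(
  linear=[
    [-0.02,0,0],
    [-0.015,0,0],
    [-0.01,0,0],
    [-0.01,0,0],
    [-0.005,0,0],
    [0,0,0],
    [0,0,0],
    [0,0,0],
  ],
  spin=[0,0,0,0,0,0,0,0],
)

```text
time: 17.3
tool_pos: [647.7, 56.7, 66.2]
tcp_rot: [3.141, -0.005, 1.579]
contact_force: [2.0, 14.9, -0.3]
grip_width: -0.0
finger_force: 7.0
```

servo_tool(
  linear=[
    [0.06,0,0],
    [0.1,0,0],
    [0,0,-0.12],
    [0,0,-0.2],
    [0,0,-0.22],
    [0,0,-0.2],
    [0,0,-0.15],
    [0,0,-0.06],
  ],
  spin=[0,0,0,0,0,0,0,0],
  hand=1,
)

```text
time: 18.3
tool_pos: [647.9, 85.6, 258.1]
tcp_rot: [3.139, 0.0, 1.578]
contact_force: [-0.2, -0.3, -1.4]
grip_width: 75.7
finger_force: 0.0
```

Run:
```python
from plant import monitor, optics
from h import *
d=optics.capture("wrist");t=optics.capture("top")
o=monitor.get_obs();print(o["tool_pos"],o["tcp_rot"],o["grip_width"])
cv2.imwrite("pics/w4.png",np.hstack([cv2.resize(d["frame"],(400,300)),cv2.resize(t["frame"][110:230,240:400],(400,300))]))
```

```text
[647.70320597  85.34162594 256.8559466 ] [3.14003018e+00 5.71532523e-05 1.57812306e+00] 84.20636115703286
```

View pics/w4.png

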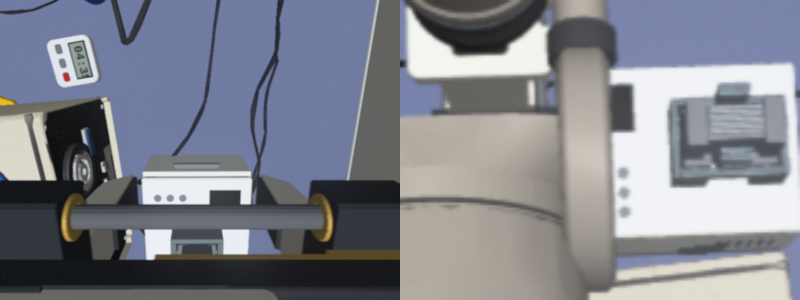

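Left: the drawer panel now sits against the housing, so the drawer is shut. Right: the cassette is still seated. I'll go just past the cassette for a close look with the wrist camera.

servo_tool(
  linear=[
    [-0.08,0,0],
    [-0.16,0,0],
    [-0.2,0,0],
    [-0.2,0,0],
    [-0.2,0,0],
    [-0.18,0,0],
    [-0.1,0,0],
    [-0.03,0,0],
  ],
  spin=[0,0,0,0,0,0,0,0],
)

```text
time: 19.4
tool_pos: [648.6, -146.4, 255.0]
tcp_rot: [-3.14, -0.001, 1.576]
contact_force: [0.3, 0.1, -0.4]
grip_width: 92.0
finger_force: 0.0
```

Run:
```python
from plant import monitor, optics
from h import *
import pickle
d=optics.capture("wrist")
o=monitor.get_obs();print(o["tool_pos"],o["tcp_rot"],o["grip_width"])
pickle.dump(d,open("w5.pkl","wb"))
print("exp top centre",proj(d,(647.5,-80.7,175)),[proj(d,(x,-80.7,157)).tolist() for x in (617.5,677.5)])
cv2.imwrite("pics/w5.png",d["frame"])
```

```text
[ 648.79962231 -146.07923841  255.2768347 ] [-3.14040323e+00 -4.88217067e-04  1.57669477e+00] 91.55828576061428
exp top centre [311.7 129.4] [[260.1, 128.3], [363.9, 128.9]]
```

View pics/w5.png

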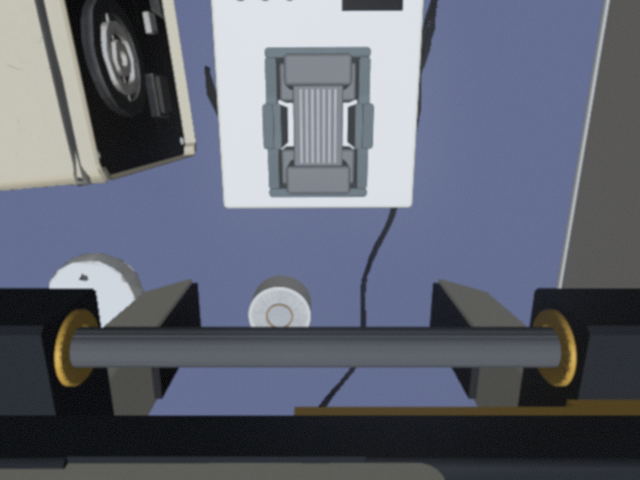

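Run:
```python
import pickle
from h import *
d=pickle.load(open("w5.pkl","rb"))
print(onz(d,(263,125),172),onz(d,(373.5,125),172),onz(d,(318,125),172))
print([onz(d,p,175).tolist() for p in((286,54),(352,54),(286,191),(349,191))])
print([onz(d,p,135).tolist() for p in((265,48),(370,48),(270,196),(366,196))])
print([onz(d,p,100).tolist() for p in((223,207),(412,207))])
```

```text
[621.  -78.6 172. ] [681.  -78.3 172. ] [650.9 -78.4 172. ]
[[634.1, -43.1, 175.0], [668.1, -42.9, 175.0], [633.3, -114.1, 175.0], [668.4, -113.9, 175.0]]
[[619.0, -34.6, 135.0], [681.8, -34.3, 135.0], [620.0, -124.1, 135.0], [682.7, -123.7, 135.0]]
[[581.4, -138.7, 100.0], [721.2, -137.9, 100.0]]
```

The wrist view shows the cassette at (318,125) with its pads at columns 263 and 373, i.e. about (651,-78.5). The top view gave (647.5,-80.6). Using the mean (649.5,-79.5) leaves 16 mm of margin per finger.

servo_tool(
  linear=[
    [0.05,0.004,0],
    [0.09,0,0],
    [0.1,0,0],
    [0.07,0,0],
    [0.023,0,0],
    [0,0,0],
    [0,0,0.05],
    [0,0,0.06],
  ],
  spin=[0,0,0,0,0,0,0,0],
)

```text
time: 20.45
tool_pos: [649.3, -79.1, 233.1]
tcp_rot: [-3.141, -0.0, 1.577]
contact_force: [0.2, 0.7, 0.2]
grip_width: 91.6
finger_force: 0.0
```

servo_tool(
  linear=[
    [0,0,0.08],
    [0,0,0.1],
    [0,0,0.1],
    [0,0,0.08],
    [0,0,0.06],
    [0,0,0.035],
    [0,0,0],
    [0,0,0],
  ],
  spin=[0,0,0,0,0,0,0,0],
)

```text
time: 21.45
tool_pos: [649.8, -78.6, 143.8]
tcp_rot: [3.14, 0.0, 1.578]
contact_force: [0.1, 0.2, -0.3]
grip_width: 91.4
finger_force: 0.0
```

servo_tool(
  linear=[
    [0,0,0.005],
    [0,0,0],
    [0,0,0],
    [0,0,0],
    [0,0,0],
    [0,0,0],
    [0,0,0],
    [0,0,0],
  ],
  spin=[0,0,0,0,0,0,0,0],
  hand=-1,
)

```text
time: 22.45
tool_pos: [649.7, -78.5, 142.7]
tcp_rot: [3.141, 0.0, 1.578]
contact_force: [-1.2, 0.8, 5.8]
grip_width: 45.5
finger_force: 30.0
```

servo_tool(
  linear=[
    [0,0,-0.01],
    [0,0,-0.02],
    [0,0,-0.02],
    [0,0,-0.02],
    [0,0,-0.01],
    [0,0,0],
    [0,0,0],
    [0,0,0],
  ],
  spin=[0,0,0,0,0,0,0,0],
)

```text
time: 23.45
tool_pos: [649.4, -78.5, 158.0]
tcp_rot: [-3.141, -0.0, 1.578]
contact_force: [0.3, -1.2, -1.6]
grip_width: 46.0
finger_force: 30.0
```

servo_tool(
  linear=[
    [0,0,-0.03],
    [0,0,-0.06],
    [0,0,-0.08],
    [0,0,-0.09],
    [0,0,-0.08],
    [0,0,-0.06],
    [0,0,-0.03],
    [0,0,0],
  ],
  spin=[0,0,0,0,0,0,0,0],
)

```text
time: 24.45
tool_pos: [649.5, -78.5, 244.3]
tcp_rot: [3.141, -0.0, 1.578]
contact_force: [0.8, -0.4, -2.5]
grip_width: 45.9
finger_force: 30.0
```

Run:
```python
from plant import monitor, optics
from h import *
s=optics.capture("scene");t=optics.capture("top");o=monitor.get_obs();print(o["tool_pos"],o["grip_width"],o["contact_force"],proj(s,(648,-79,240)),proj(s,(648,-79,200)))
cv2.imwrite("pics/w6.png",np.hstack([cv2.resize(s["frame"][130:310,290:450],(530,596),interpolation=2),cv2.resize(t["frame"][110:230,300:420],(270,596))]))
```

```text
[649.14599714 -78.41000322 243.41559022] 45.7245526984899 [-0.81362651  0.1347877  -3.04320901] [390.9 177.8] [388.9 192.3]
```

View pics/w6.png

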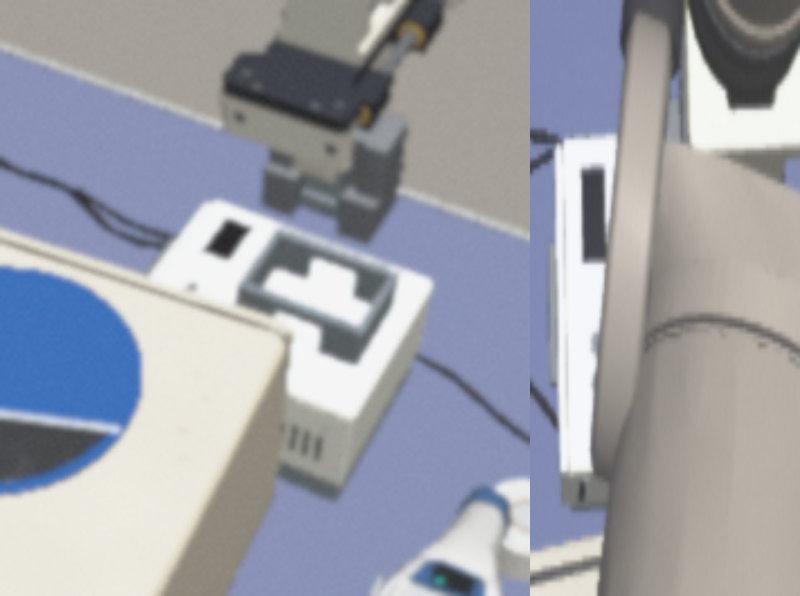

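The bay is empty and the cassette hangs upright in the gripper; the measured weight is about 2.5 N. The drawer panel is flush with the housing.

```bash
python3 -c "
from plant import workorder
print(workorder.close_job())"
```

```text
the job is handed in; nothing more can be done
None
```

The job is handed in, with no verdict returned: the jar stands in the shut drawer and the cassette is held by its squeezed catches about 10 cm above its bay; the timer and label roll were not touched.

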